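# Slide the drip tray home under the coffee spouts

### The job

Get the coffee machine ready for a shot: stand the small glass on the brass ring of the drip tray, then line the tray up with its bay and slide it in under the spouts, glass and all, past the hidden catch until it meets the rubber stop behind it, and let go with the catch engaged. How deep they sit varies by a few centimetres, so feel for them and never force the tray: it may bear on the machine with 20 N at most. Do not tip the glass over, and leave the timer and the brass tin where they are.

Things in the scene. Friction and masses are not known exactly. Their poses are not given: they have to be found in the camera images.
- machine: coffee machine, steel and black (all in mm), 222 deep, 200 wide, 262 high plus two white ramekins on top, fixed. Origin on the worktop at mid-width; +x points into the machine, away from its front, z up. Its head overhangs the cup bay: front face at x = -75, underside 158 high. Steam wand at x = -45 to -70, y = -105, down to 92 high. The tray's bay is a straight tunnel along x; the tray slides in it on the worktop.
- bay_mouth (a point): on the worktop, mid-bay, at machine x = -57 mm, where the straight bay walls begin: y = +-67 to either side, from here 190 inward. In front of it the walls flare out to y = +-85 at 30 mm ahead. From 65 mm inward a roof 25.5 above the worktop covers the tunnel. Axes as the machine's.
- bay_home (a point): on the worktop, mid-bay, machine x = -40 mm: fully home, the tray's origin rests within 18 mm of here along x; where exactly differs each time (adjustable latch) and can only be felt. 12 mm short of home the sprung catch roller in the roof is met and climbed (6 to 13 N to push), from 5 mm short the push eases to about 1 N as it drops into the groove, then climbs again: a push of 10 to 14 N bears on the stop.
- spouts (a point): midway between the lower ends of the twin coffee spouts, 107 mm above the worktop at machine x = -55 mm, y = 0; spouts 13 thick, 26 apart. The glass on the tray passes under them with 12 mm to spare.
- tray: drip tray, black with steel grid, loose, 0.2 to 0.33 kg, on slippery runners: body (mm) 180 long (x), 130 wide (y), 22 high, plus a black pull with brass inlay at its front. Origin on the underside at mid-body; +x is the rear end, which goes in first. Two round cross bars 8 thick at the rear (x = 75 and 86) have a groove between them for the catch.
- tray_ring (a point): centre of the flush brass ring, 70 across, on the tray's grid where the glass is to stand: 15 mm in front of the tray's origin (tray x = -15 mm), 22 mm above the worktop; axes as the tray's
- tray_handle (a point): on the tray's pull, 130 mm in front of the tray's origin and 24 mm above the worktop; the pull is 26 wide (y; grip it across this), reaches from 90 to 161 mm in front of the tray's origin and from 6 to 36 mm above the worktop; axes as the tray's
- coffee_glass: small clear drinking glass, loose, 60 across, 73 high, wall 4 thick, 0.14 kg; origin at the centre of its underside, z up. It stands on the worktop to the left of the tray.
- kitchen_timer: white and brass wind-up kitchen timer, 66 across, 62 high, loose bystander; origin at the centre of its underside
- brass_tin: round brass tea tin with a lid, 67 across, 106 high, loose bystander; origin at the centre of its underside
- catch (a joint): lift of the sprung catch roller hidden in the tunnel roof, m: 0 hanging free, 0.0034 on top of the tray's rear bar, 0.0012 when dropped into the groove of a tray that is home
- buffer (a joint): compression of the rubber stop hidden at the end of the tunnel, m: 0 free, 15 N per mm; the tray meets it 0.3 mm after the catch has dropped into the groove (the catch itself takes 6 to 7 N of the push there)
Mind the look-alikes: they are no part of the job. What is shaped like the coffee_glass but purple or red is not meant.

How it is judged:
By the outcome, as a careful person would: the job done as asked, in the order asked, and still so for the second after the job is handed in, with the robot touching nothing.
It also fails if it takes over 72 s, if anything falls off the work surface, if the arm or the gripper's body presses on something with over 40 N, if the wrist force passes 120 N, or if a joint passes its speed limit or range.

### The arm

A 6-joint arm with a two-finger parallel gripper is mounted at the origin on a cart in front of the work surface, level with it; the furniture and walls round the work are solid. World frame = base frame: x ahead of the robot, y to its left, z up, the work surface at z = 0. Lengths are in m, angles in rad, forces in N, time in s.
With the tool pointing down it reaches from about 0.25 to 0.8 m from the base axis. Payload 8.5 kg.
Tool frame: the origin (TCP) lies midway between the tips of the shut fingers; the grasp point (between the pads) lies 19 mm behind it; z points along the fingers, y is the line along which they close (so a half turn about z gives the same grasp; the last joint's range is limited). The gripper opens to 85 mm and grips with 20 to 120 N. Pads are 22 mm wide; open, the fingers measure 114 mm over their backs; the gripper's body (76 mm by 85 mm) begins 54 mm behind the grasp point. The pads swing forward as they close: fully open they stand 13 mm farther back than shut.
Start: joints at [-1.121, 0.238, -0.013, 1.319, 0, 1.571], TCP at [0.228, -0.473, 0.194] pointing down, gripper open.
Joint ranges: [-2.66, 2.66], [-1.03, 1.9], [-1.14, 1.46], [-1.82, 2.27], [-1.45, 1.34], [-3.14, 3.14]. Speed limits (rad/s): [2.22, 2.22, 2.79, 3.14, 3.14, 3.14].

### API

Orientations are given as [roll, pitch, yaw] about the fixed x, y, z axes, in that order (R = Rz(yaw) Ry(pitch) Rx(roll)).
In Python, from bench import r gives the robot as it stands. The module is installed in compiled form; this text tells all that it offers.
- The arm moves only by the tool step_arm, never from a script. Its argument "increments" is a list that holds one entry, the list of rows, each a list of 7 numbers: the shift along the tool's x, y, z as a fraction of full scale, then the turn, a rotation vector about the tool's x, y, z as a fraction of full scale, then the opening, from -1 (shut) to 1 (fully open). A call has 1 to 12 rows; each row is the pose to reach, as a shift and turn from the pose commanded when the call began, along the tool's axes at that moment; what a row does not reach only later rows make up. Full scale, the value 1, is 0.2 m for a shift and 45 degrees for a turn. A row lasts 1/10 s, in which the tool goes at most 50 mm and 8.59 degrees, less where a joint would pass 70% of its speed; a pose out of reach is approached as far as the arm can. A call with a number of a shift or a turn outside -1 to 1 is refused whole. A call with a gripper value outside its range is refused whole. The fingers move at their own pace and stop on an object; the grip force is fixed at half the most. Time passes only in rows, so rows that repeat a pose let the fingers close. It gives the time, the measured TCP pose, the force, the opening and the grip force at its end, in the units of the state.
- r.get_state(): the state, without advancing time (a new reading comes with each control period).
- r.capture(name): name is "side" or "top"; returns a dict with "img" (420x560x3 uint8, blue, green, red), "K" (3x3 intrinsics, pixels), "extrinsics" (4x4, takes a point from camera to world coordinates). Camera axes: x right, y down, z forward; pixel columns grow to the right and rows downward; lengths in m; the calibration is good to about 2 mm. A picture is of the moment at which its call begins. There is no depth.
- r.job_done(): hands the job in; it is judged then, once.
Trained networks look in the newest picture that a camera, given by its name, has taken for a name from the list of things; names that differ only in an ending like _2 or _b are one class to them, and where a whole thing is asked for, a point or a joint stands for the part that bears it (a point fixed in the world has none). Each returns a list of dicts, best first, with "p" (0 to 1); they miss things now and then, are a little off and sometimes report something else, mostly with a low value. They report only what shows in the picture. A call takes as long as a camera call. They do not tell look-alikes from the thing itself.
- r.spot_in(name, camera): "position" ([row, column] in pixels, amid what is visible of it).
- r.silhouettes(name, camera): "region" (420x560 bool, what is visible of it) and "position" ([row, column] in pixels, amid what is visible of it).
- r.mark_of(name, camera): "position" ([row, column] in pixels: a listed point, or the origin of a listed thing).
The state is a dict: "time": time; "joints": joint angles; "qvel": joint speeds; "tau": joint torques, N m; "eef_pos": TCP position; "tool_rot": TCP orientation; "ft_force": force on the tool from outside, world axes, zero at the start; "torque": the same for the moment, N m; "finger_gap": opening from 0.0 (shut) to 1.0 (fully open); "grasp_force": force on a finger pad.
Only numpy, scipy, OpenCV 4.12 (cv2) and the standard library are available. Lean on these libraries where they do the work, as an engineer would, in place of code of your own. Each camera call takes 0.05 s, during which the arm holds its last target. There are 200 camera calls.

## Working session

There is one attempt and no reset: what is moved stays moved. The work goes in short steps, Python scripts to look and compute and a tool call to move; the robot and the scene stay as the last step left them, time stands still between calls to the robot, and variables do not carry over. Pictures are saved under pics/ and viewed, at most 10 in all, crops included, and the job is handed in when it is done.

Besides the shell and the picture viewer there is one more tool, called by a JSON object that holds its "fn" and its "kwargs". step_arm: Moves the arm, as the interface text tells. Its arguments: {"type":"object","properties":{"increments":{"type":"array"}},"required":["increments"]}

```bash
mkdir -p pics; cat > h.py <<'E'
import numpy as np,cv2
from bench import r
def cap(n,f=None):
    c=r.capture(n)
    if f: cv2.imwrite('pics/'+f,c['img'])
    return c
def ray(c,p,z):
    d=np.linalg.inv(c['K'])@[p[1],p[0],1]; E=np.array(c['extrinsics']); d=E[:3,:3]@d; o=E[:3,3]
    return o+d*(z-o[2])/d[2]
def proj(c,P):
    E=np.linalg.inv(c['extrinsics']); q=c['K']@(E[:3,:3]@np.array(P)+E[:3,3]); return q[1]/q[2],q[0]/q[2]
E
python3 - <<'E'
from h import *
np.set_printoptions(precision=4,suppress=True)
H=dict(machine=0,bay_mouth=0,bay_home=0,spouts=.107,tray=0,tray_ring=.022,tray_handle=.024,coffee_glass=0,kitchen_timer=0,brass_tin=0)
for n in('top','side'):
    c=cap(n,n+'1.png'); print(n,c['extrinsics'][:3,3])
    for k,z in H.items():
        for d in r.mark_of(k,n)[:4]:
            print(k,round(d['p'],2),np.round(d['position']),ray(c,d['position'],z)[:2])
s=r.get_state();print(s['time'],s['eef_pos'],s['tool_rot'],s['ft_force'])
E
```

```text
top [ 0.3849 -0.0117  1.2138]
machine 0.98 [137. 370.] [ 0.7747 -0.2268]
machine 0.39 [204. 371.] [ 0.5824 -0.2244]
bay_mouth 0.4 [242. 290.] [0.4758 0.0003]
spouts 0.7 [218. 168.] [0.5268 0.3144]
tray_ring 0.69 [208. 371.] [ 0.5664 -0.2183]
tray_handle 0.65 [251. 378.] [ 0.4497 -0.2348]
coffee_glass 0.95 [274. 310.] [ 0.3872 -0.0553]
coffee_glass 0.63 [238. 291.] [ 0.4868 -0.0016]
coffee_glass 0.58 [243. 254.] [0.4716 0.1003]
coffee_glass 0.55 [138. 370.] [ 0.7738 -0.2253]
kitchen_timer 0.62 [164. 223.] [0.6949 0.1939]
brass_tin 0.97 [217. 167.] [0.5411 0.3485]
side [0.1498 1.0787 0.668 ]
machine 0.85 [193. 251.] [ 0.7732 -0.2194]
bay_mouth 0.56 [195. 267.] [ 0.7214 -0.2235]
bay_home 0.97 [193. 258.] [ 0.75   -0.2232]
spouts 0.87 [162. 268.] [ 0.7187 -0.2319]
spouts 0.18 [194. 317.] [ 0.5108 -0.0654]
tray 0.73 [202. 309.] [ 0.5831 -0.2172]
tray 0.33 [192. 268.] [ 0.7253 -0.2432]
tray_ring 0.7 [200. 310.] [ 0.5704 -0.1881]
tray_ring 0.62 [194. 314.] [ 0.5728 -0.2324]
coffee_glass 0.95 [237. 361.] [ 0.3871 -0.0671]
coffee_glass 0.7 [242. 318.] [ 0.4854 -0.0036]
coffee_glass 0.66 [261. 311.] [0.4736 0.0862]
kitchen_timer 0.8 [267. 204.] [0.7033 0.2012]
brass_tin 0.7 [318. 238.] [0.5452 0.3423]
1.1 [ 0.2282 -0.4727  0.1938] [-3.1414 -0.      0.4498] [0.6419 0.2088 0.3514]
```

View pics/top1.png

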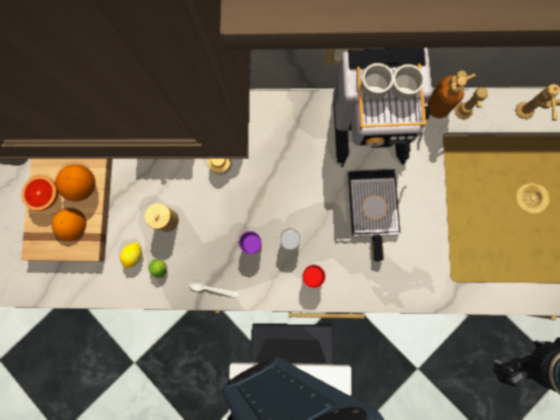

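View pics/side1.png

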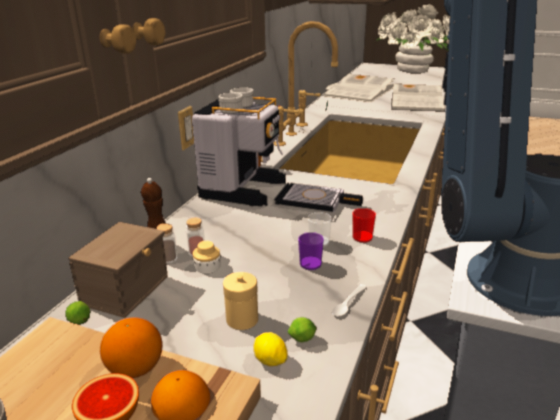

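The top view shows three glass-shaped things: red (row 274, col 310), purple (243, 254) and clear (238, 291). The clear one fits the description. The tray is at about (205, 373), with its handle at (250, 377). The machine front is at about row 150, the timer at (164, 220) and the tin at (217, 163). Next is one close crop with a fit of the tray and machine edges.

```bash
python3 - <<'E'
from h import *
np.set_printoptions(precision=4,suppress=True)
c=cap('top'); im=c['img']
cv2.imwrite('pics/crop1.png',cv2.resize(im[110:270,270:450],None,fx=3.7,fy=3.7,interpolation=cv2.INTER_CUBIC))
for n in('tray','machine','coffee_glass'):
    for d in r.silhouettes(n,'top')[:3]:
        m=d['region'].astype(np.uint8); rc=cv2.minAreaRect(cv2.findNonZero(m)); print(n,d['p'],m.sum(),d['position'],rc)
        if n=='tray':
            pts=np.argwhere(m); w=np.array([ray(c,p,.022)[:2] for p in pts]); 
            rr=cv2.minAreaRect(w.astype(np.float32)); print(rr, w.min(0),w.max(0))
E
```

```text
tray 0.85 3315 [206.6, 371.5] ((374.4367370605469, 214.8319549560547), (91.02515411376953, 48.230262756347656), 86.05481719970703)
((0.5505459308624268, -0.2283899486064911), (0.24866513907909393, 0.13101787865161896), 2.9528090953826904) [ 0.4266 -0.2932] [ 0.6737 -0.1582]
tray 0.33 696 [218.7, 159.8] ((161.1999969482422, 218.1000213623047), (33.541019439697266, 25.043960571289062), 26.56505012512207)
((0.5361422300338745, 0.35872218012809753), (0.09603042900562286, 0.06881791353225708), 64.26509094238281) [0.5002 0.3111] [0.5783 0.4049]
machine 0.9 9231 [96.8, 381.2] ((382.1785583496094, 105.39051818847656), (115.91885375976562, 98.23269653320312), 89.06080627441406)
machine 0.4 692 [217.4, 159.5] ((161.11764526367188, 218.47059631347656), (32.92772674560547, 25.03879165649414), 30.963756561279297)
machine 0.16 3451 [206.0, 376.7] ((374.8426208496094, 214.29696655273438), (90.0562744140625, 49.08921813964844), 85.91438293457031)
coffee_glass 0.9 396 [237.8, 289.0] ((290.0, 237.0), (20.0, 22.0), 90.0)
coffee_glass 0.75 430 [241.5, 250.4] ((250.0, 242.0), (22.0, 22.0), 90.0)
coffee_glass 0.75 435 [273.2, 314.6] ((314.0, 276.0), (22.0, 22.0), 90.0)
```

View pics/crop1.png

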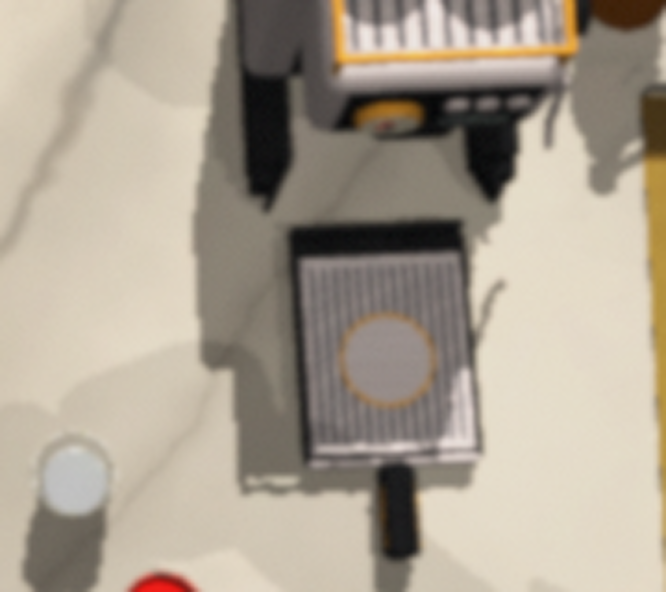

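```bash
python3 - <<'E'
from h import *
np.set_printoptions(precision=4,suppress=True)
c=cap('top')
def f(x,y,z): return ray(c,(110+y/3.7,270+x/3.7),z)[:2]
for n,x,y,z in[('ring',388,360,.022),('RL',291,228,.022),('RR',462,222,.022),('FL',309,466,.022),('FR',481,458,.022),('pullend',403,556,.036),('pullstart',397,467,.036),
 ('tipL',268,208,.03),('tipR',495,200,.03),('inL',290,165,.03),('inR',472,150,.03),('legoutL',244,180,.03),('rackFL',338,66,.28),('rackFR',577,50,.28)]:
    print(n,f(x,y,z))
# combine glass and tray by both cameras
G=[c]; p=[(238,290)]
for n in('top','side'):
    c=cap(n)
    for k in('bay_mouth','bay_home','spouts','tray','tray_ring','tray_handle','coffee_glass','machine'):
        print(n,k,[(round(d['p'],2),ray(c,d['position'],dict(spouts=.107,tray_ring=.022,tray_handle=.024).get(k,0))[:2]) for d in r.mark_of(k,n)[:2]])
E
```

```text
ring [ 0.5692 -0.2299]
RL [ 0.6689 -0.1604]
RR [ 0.6737 -0.2873]
FL [ 0.4906 -0.1707]
FR [ 0.4974 -0.2952]
pullend [ 0.4255 -0.2344]
pullstart [ 0.4891 -0.2318]
tipL [ 0.6823 -0.1426]
tipR [ 0.6885 -0.3102]
inL [ 0.7154 -0.1595]
inR [ 0.7269 -0.2947]
legoutL [ 0.7038 -0.1251]
rackFL [ 0.7066 -0.1577]
rackFR [ 0.716  -0.2986]
top bay_mouth []
top bay_home []
top spouts [(0.18, array([0.5188, 0.3142]))]
top tray [(0.7, array([ 0.5765, -0.2193])), (0.16, array([0.6984, 0.1954]))]
top tray_ring [(0.8, array([ 0.573 , -0.2174]))]
top tray_handle [(0.71, array([ 0.4556, -0.2337]))]
top coffee_glass [(0.96, array([ 0.3894, -0.0564])), (0.63, array([0.4721, 0.1017]))]
top machine [(0.95, array([ 0.7774, -0.2229])), (0.31, array([0.4766, 0.0027]))]
side bay_mouth [(0.91, array([ 0.7297, -0.2423])), (0.27, array([ 0.5766, -0.277 ]))]
side bay_home [(0.92, array([ 0.7486, -0.2371]))]
side spouts [(0.33, array([ 0.5084, -0.063 ]))]
side tray [(0.61, array([ 0.5818, -0.2272]))]
side tray_ring [(0.79, array([ 0.5705, -0.2377]))]
side tray_handle [(0.8, array([ 0.4578, -0.2376]))]
side coffee_glass [(0.93, array([ 0.3838, -0.0622])), (0.91, array([ 0.4835, -0.0001]))]
side machine [(0.96, array([ 0.7783, -0.2247]))]
```

Close crop confirms the clear glass at crop (75, 475). The tray is turned about 2.9° and nearly in line with the bay. I'll get the machine's yaw from the brass rail, refine the glass rim and plan the first move.

```bash
cat >> h.py <<'E'
from scipy.spatial.transform import Rotation as Ro
def go(x,y,z,yaw):
    s=r.get_state(); R=Ro.from_euler('xyz',s['tool_rot']); T=Ro.from_euler('xyz',[np.pi,0,yaw])
    print('shift',np.round(R.inv().apply(np.array([x,y,z])-s['eef_pos'])/.2,3),'turn',np.round((R.inv()*T).as_rotvec()/(np.pi/4),3))
E
python3 - <<'E'
from h import *
np.set_printoptions(precision=4,suppress=True)
c=cap('top'); im=c['img'].astype(int); hsv=cv2.cvtColor(c['img'],cv2.COLOR_BGR2HSV)
m=(hsv[...,0]>12)&(hsv[...,0]<25)&(hsv[...,1]>150)&(hsv[...,2]>140); m[:, :350]=0;m[:,432:]=0;m[:55]=0;m[132:]=0
# front rail: per-column lowest orange pixel
P=[(np.nonzero(m[100:132,x])[0].mean()+100,x) for x in range(364,424) if m[100:132,x].any()]
w=np.array([ray(c,p,.28)[:2] for p in P]); k=np.polyfit(w[:,1],w[:,0],1); res=w[:,0]-np.polyval(k,w[:,1])
g=abs(res)<.004; k=np.polyfit(w[g,1],w[g,0],1); print(len(P),g.sum(),'yaw deg',np.degrees(np.arctan(-k[0])))
print('rim',ray(c,(238.4,290.3),.073)[:2], 'proj base mark', [round(v,1) for v in proj(c,(.4845,-.001,.073))])
go(.4845,-.001,.15,.8)
E
```

```text
47 40 yaw deg 2.58047487539166
rim [ 0.4783 -0.0004] proj base mark [np.float64(236.0), np.float64(290.5)]
shift [ 2.179 -1.567  0.22 ] turn [-0.    -0.    -0.446]
```

{"fn": "step_arm", "kwargs": {"increments": [[[0.25,-0.17,0.03,0,0,0,1],[0.5,-0.34,0.06,0,0,0,1],[0.75,-0.52,0.09,0,0,0,1],[1,-0.7,0.12,0,0,0,1],[1,-0.7,0.12,0,0,0,1],[1,-0.7,0.12,0,0,0,1]]]}}

```text
time: 2.9
eef_pos: [0.349, -0.2555, 0.1696]
tool_rot: [-3.14, -0.001, 0.455]
ft_force: [-0.8, -0.5, 0.4]
finger_gap: 1.002
grasp_force: 0.0
```

{"fn": "step_arm", "kwargs": {"increments": [[[0.25,-0.18,0.03,0,0,-0.1,1],[0.5,-0.36,0.06,0,0,-0.2,1],[0.75,-0.54,0.09,0,0,-0.3,1],[1,-0.72,0.1,0,0,-0.4,1],[1,-0.72,0.1,0,0,-0.446,1],[1,-0.72,0.1,0,0,-0.446,1],[1,-0.72,0.1,0,0,-0.446,1]]]}}

```text
time: 3.6
eef_pos: [0.4651, -0.0426, 0.1497]
tool_rot: [-3.141, 0.001, 0.802]
ft_force: [-0.9, -0.6, -0.3]
finger_gap: 1.001
grasp_force: 0.0
```

```bash
python3 - <<'E'
from h import *
s=r.get_state();print(s['time'],s['eef_pos'],s['tool_rot'],s['ft_force']);go(.4815,-.0005,.13,.8)
for n in('top','side'):
    c=cap(n,n+'2.png')
    print(n,[(round(d['p'],2),ray(c,d['position'],0)[:2]) for d in r.mark_of('coffee_glass',n)])
E
```

```text
3.6 [ 0.46511961 -0.04259371  0.14967144] [-3.14122815e+00  7.02839435e-04  8.02243841e-01] [-0.86724342 -0.61304943 -0.26373907]
shift [ 0.208 -0.087  0.098] turn [-0.     0.001  0.003]
top [(0.67, array([0.47260648, 0.10979518]))]
side [(0.82, array([ 0.38872054, -0.07712563])), (0.61, array([0.47493988, 0.09283148])), (0.6, array([0.47913877, 0.00418048])), (0.29, array([ 0.7811664 , -0.21890061]))]
```

{"fn": "step_arm", "kwargs": {"increments": [[[0.208,-0.087,0.1,0,0,0,1],[0.208,-0.087,0.1,0,0,0,1],[0.208,-0.087,0.25,0,0,0,1],[0.208,-0.087,0.4,0,0,0,1],[0.208,-0.087,0.5,0,0,0,1],[0.208,-0.087,0.6,0,0,0,1],[0.208,-0.087,0.64,0,0,0,1],[0.208,-0.087,0.64,0,0,0,1],[0.208,-0.087,0.64,0,0,0,1]]]}}

```text
time: 4.7
eef_pos: [0.4819, -0.0017, 0.0227]
tool_rot: [3.141, -0.001, 0.799]
ft_force: [-0.1, 0.6, 1.1]
finger_gap: 0.997
grasp_force: 0.0
```

```bash
python3 - <<'E'
from h import *
s=r.get_state();print(s['time'],s['eef_pos'],s['ft_force'])
a=cap('top')['img'][170:290,230:350]; b=cap('side')['img'][180:280,260:380]
cv2.imwrite('pics/g2.png',np.hstack([cv2.resize(a,(400,400)),cv2.resize(b,(400,400))]))
E
```

```text
4.7 [ 0.48191825 -0.001679    0.02270593] [-0.13388134  0.57226908  1.12776679]
```

View pics/g2.png

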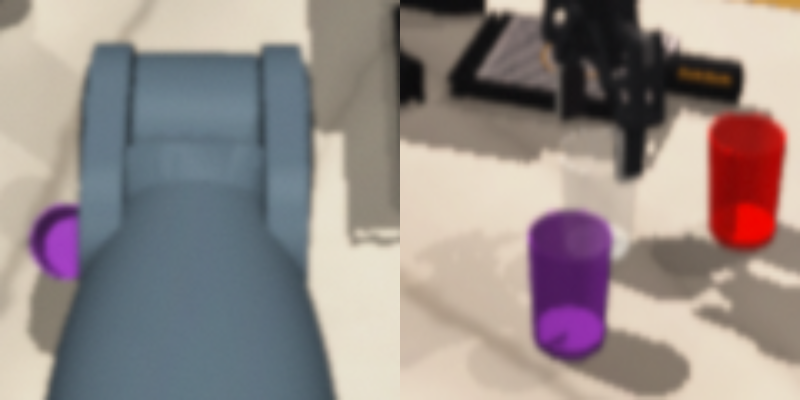

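The side pane shows the open fingers on either side of the clear glass, with its base at about pane (600, 240). The purple and red glasses are clear of the gripper. Closing now.

{"fn": "step_arm", "kwargs": {"increments": [[[0,0,0,0,0,0,-1],[0,0,0,0,0,0,-1],[0,0,0,0,0,0,-1],[0,0,0,0,0,0,-1],[0,0,0,0,0,0,-1],[0,0,0,0,0,0,-1],[0,0,0,0,0,0,-1],[0,0,0,0,0,0,-1]]]}}

```text
time: 5.6
eef_pos: [0.482, -0.0008, 0.0231]
tool_rot: [3.141, -0.001, 0.8]
ft_force: [-3.2, 2.1, 11.1]
finger_gap: 0.665
grasp_force: 61.4
```

{"fn": "step_arm", "kwargs": {"increments": [[[0,0,-0.05,0,0,0,-1],[0,0,-0.2,0,0,0,-1],[0,0,-0.35,0,0,0,-1],[0,0,-0.45,0,0,0,-1],[0,0,-0.45,0,0,0,-1]]]}}

```text
time: 6.1
eef_pos: [0.4833, -0.0011, 0.1149]
tool_rot: [3.138, -0.003, 0.8]
ft_force: [0.7, -0.1, -1.7]
finger_gap: 0.659
grasp_force: 64.4
```

```bash
python3 - <<'E'
from h import *
s=r.get_state();print(s['time'],s['eef_pos'],s['tool_rot'],s['ft_force'],s['finger_gap'])
go(.5677,-.2292,.11,.8)
c=cap('side'); print([(round(d['p'],2),ray(c,d['position'],s['eef_pos'][2]-.0215)[:2]) for d in r.mark_of('coffee_glass','side')])
E
```

```text
6.1 [ 0.48334049 -0.00109371  0.11487841] [ 3.13807835 -0.00343473  0.80017855] [ 0.69189651 -0.07229703 -1.72458101] 0.6587957114834921
shift [-0.525  1.097  0.026] turn [ 0.004 -0.004  0.   ]
[(0.76, array([0.4289537 , 0.23287754])), (0.63, array([0.4843657 , 0.00802411])), (0.56, array([0.34912567, 0.09508883]))]
```

{"fn": "step_arm", "kwargs": {"increments": [[[-0.06,0.12,0,0,0,0,-1],[-0.14,0.28,0,0,0,0,-1],[-0.22,0.45,0,0,0,0,-1],[-0.3,0.62,0,0,0,0,-1],[-0.38,0.8,0,0,0,0,-1],[-0.46,0.96,0,0,0,0,-1],[-0.48,1,0,0,0,0,-1],[-0.48,1,0,0,0,0,-1]]]}}

```text
time: 7.0
eef_pos: [0.5574, -0.2102, 0.11]
tool_rot: [-3.139, 0.001, 0.798]
ft_force: [0.3, -0.0, -1.6]
finger_gap: 0.661
grasp_force: 64.5
```

```bash
python3 - <<'E'
from h import *
np.set_printoptions(precision=4,suppress=True)
s=r.get_state();print(s['time'],s['eef_pos'],s['tool_rot'],s['ft_force'],s['finger_gap'])
go(.5677,-.2292,.06,.8)
c=cap('side'); zb=s['eef_pos'][2]-.023
print([(round(d['p'],2),d['position'],ray(c,d['position'],zb)[:2]) for d in r.mark_of('coffee_glass','side')])
print('expected px if centred',proj(c,[s['eef_pos'][0],s['eef_pos'][1],zb]))
a=c['img'][120:240,230:390];cv2.imwrite('pics/p1.png',cv2.resize(a,(800,600),interpolation=cv2.INTER_CUBIC))
E
```

```text
7.0 [ 0.5574 -0.2102  0.11  ] [-3.139   0.0011  0.7981] [ 0.2592 -0.01   -1.5961] 0.6612562560280343
shift [-0.032  0.104  0.25 ] turn [-0.003  0.001 -0.002]
[(0.95, [176.8, 311.7], array([ 0.5727, -0.2102])), (0.78, [236.6, 361.2], array([0.3575, 0.0787])), (0.77, [263.3, 309.8], array([0.431 , 0.2252]))]
expected px if centred (np.float64(177.50576159533097), np.float64(316.7543184691011))
```

View pics/p1.png

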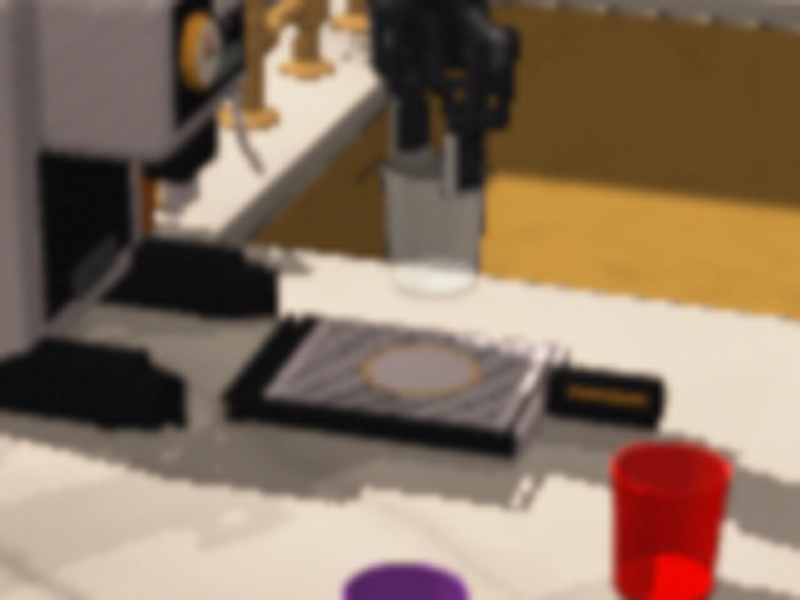

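The side view shows the glass upright and centred in the grip, with its base at pixel (176.6, 316.6) against an expected (177.5, 316.8). The ring is at about (194, 314.4).

{"fn": "step_arm", "kwargs": {"increments": [[[-0.02,0.06,0.06,0,0,0,-1],[-0.032,0.104,0.14,0,0,0,-1],[-0.032,0.104,0.22,0,0,0,-1],[-0.032,0.104,0.25,0,0,0,-1],[-0.032,0.104,0.25,0,0,0,-1]]]}}

```text
time: 7.6
eef_pos: [0.5676, -0.2278, 0.0601]
tool_rot: [-3.139, 0.001, 0.8]
ft_force: [-0.8, 0.0, -0.6]
finger_gap: 0.661
grasp_force: 64.5
```

```bash
python3 - <<'E'
from h import *
np.set_printoptions(precision=4,suppress=True)
s=r.get_state();print(s['time'],s['eef_pos'],s['ft_force'])
c=cap('side'); zb=s['eef_pos'][2]-.023
print('ring side',ray(c,(194,314.4),.022))
print([(round(d['p'],2),d['position'],ray(c,d['position'],zb)[:2]) for d in r.mark_of('coffee_glass','side')[:1]], proj(c,[*s['eef_pos'][:2],zb]))
go(.5677,-.2292,.0455,.8)
E
```

```text
7.6 [ 0.5676 -0.2278  0.0601] [-0.7542  0.009  -0.6403]
ring side [ 0.5711 -0.2337  0.022 ]
[(0.96, [190.4, 314.5], array([ 0.5688, -0.2269]))] (np.float64(190.34389562103757), np.float64(314.99427996045404))
shift [-0.007  0.     0.082] turn [-0.     0.     0.001]
```

{"fn": "step_arm", "kwargs": {"increments": [[[-0.004,0.01,0.03,0,0,0,-1],[-0.004,0.01,0.05,0,0,0,-1],[-0.004,0.01,0.062,0,0,0,-1],[-0.004,0.01,0.07,0,0,0,-1],[-0.004,0.01,0.07,0,0,0,-1]]]}}

```text
time: 8.2
eef_pos: [0.5693, -0.2303, 0.0477]
tool_rot: [-3.141, 0.0, 0.8]
ft_force: [1.4, 0.8, -0.8]
finger_gap: 0.665
grasp_force: 64.5
```

{"fn": "step_arm", "kwargs": {"increments": [[[0,0,0.004,0,0,0,-1],[0,0,0.006,0,0,0,-1],[0,0,0.006,0,0,0,-1]]]}}

```text
time: 8.5
eef_pos: [0.5695, -0.2303, 0.0467]
tool_rot: [3.142, -0.0, 0.8]
ft_force: [0.1, 0.5, -1.8]
finger_gap: 0.661
grasp_force: 64.5
```

{"fn": "step_arm", "kwargs": {"increments": [[[0,0,0.003,0,0,0,-1],[0,0,0.005,0,0,0,-1],[0,0,0.005,0,0,0,-1]]]}}

```text
time: 8.8
eef_pos: [0.5694, -0.2303, 0.0456]
tool_rot: [-3.141, -0.0, 0.8]
ft_force: [0.1, 0.1, -1.7]
finger_gap: 0.657
grasp_force: 64.5
```

{"fn": "step_arm", "kwargs": {"increments": [[[0,0,0.002,0,0,0,-1],[0,0,0.004,0,0,0,-1],[0,0,0.004,0,0,0,-1]]]}}

```text
time: 9.1
eef_pos: [0.5695, -0.2303, 0.0453]
tool_rot: [3.141, -0.0, 0.8]
ft_force: [-1.4, 1.5, 4.4]
finger_gap: 0.661
grasp_force: 65.1
```

{"fn": "step_arm", "kwargs": {"increments": [[[0,0,0,0,0,0,0.5],[0,0,0,0,0,0,0.7],[0,0,0,0,0,0,1],[0,0,0,0,0,0,1],[0,0,0,0,0,0,1],[0,0,0,0,0,0,1],[0,0,-0.1,0,0,0,1],[0,0,-0.3,0,0,0,1],[0,0,-0.5,0,0,0,1],[0,0,-0.5,0,0,0,1]]]}}

```text
time: 10.1
eef_pos: [0.5722, -0.2315, 0.1505]
tool_rot: [3.134, -0.003, 0.8]
ft_force: [0.5, -0.7, 0.0]
finger_gap: 0.997
grasp_force: 0.0
```

{"fn": "step_arm", "kwargs": {"increments": [[[-0.2,0,-0.05,0,0,0.18,1],[-0.4,0,-0.05,0,0,0.36,1],[-0.6,0,-0.05,0,0,0.54,1],[-0.7,0,-0.05,0,0,0.72,1],[-0.7,0,-0.05,0,0,0.9,1],[-0.7,0,-0.05,0,0,0.955,1],[-0.7,0,-0.05,0,0,0.955,1]]]}}

```text
time: 10.8
eef_pos: [0.4715, -0.331, 0.1545]
tool_rot: [-3.141, 0.0, 0.049]
ft_force: [-0.0, -0.3, 0.0]
finger_gap: 0.996
grasp_force: 0.0
```

```bash
python3 - <<'E'
from h import *
np.set_printoptions(precision=4,suppress=True)
s=r.get_state();print(s['time'],s['eef_pos'],s['tool_rot'],s['ft_force'],s['finger_gap'])
for n in('top','side'):
    c=cap(n)
    for k,z in dict(tray=0,tray_ring=.022,tray_handle=.024,coffee_glass=.022).items():
        print(n,k,[(round(d['p'],2),ray(c,d['position'],z)[:2]) for d in r.mark_of(k,n)[:2]])
    d=r.silhouettes('tray',n)
    if d and n=='top':
        w=np.array([ray(c,p,.022)[:2] for p in np.argwhere(d[0]['region'])]).astype(np.float32); print(cv2.minAreaRect(w))
    if n=='top': a=c['img'][130:270,300:430]
    else: b=c['img'][130:230,240:380]
cv2.imwrite('pics/p2.png',np.hstack([cv2.resize(a,(390,420),interpolation=2),cv2.resize(b,(410,420),interpolation=2)]))
E
```

```text
10.8 [ 0.4715 -0.331   0.1545] [-3.1413  0.0003  0.0489] [-0.024  -0.3135  0.0312] 0.9958673654323967
top tray [(0.91, array([ 0.5821, -0.2106]))]
top tray_ring [(0.7, array([ 0.5684, -0.2249]))]
top tray_handle [(0.98, array([ 0.4547, -0.2257])), (0.44, array([ 0.5691, -0.217 ]))]
top coffee_glass [(0.75, array([ 0.391 , -0.0639])), (0.65, array([ 0.5722, -0.2277]))]
((0.55173659324646, -0.22819361090660095), (0.2509952187538147, 0.1308334767818451), 2.71293044090271)
side tray [(0.68, array([ 0.5901, -0.2293]))]
side tray_ring [(0.6, array([ 0.562 , -0.2289]))]
side tray_handle []
side coffee_glass [(0.77, array([0.4605, 0.1334])), (0.67, array([ 0.3793, -0.0315]))]
```

View pics/p2.png

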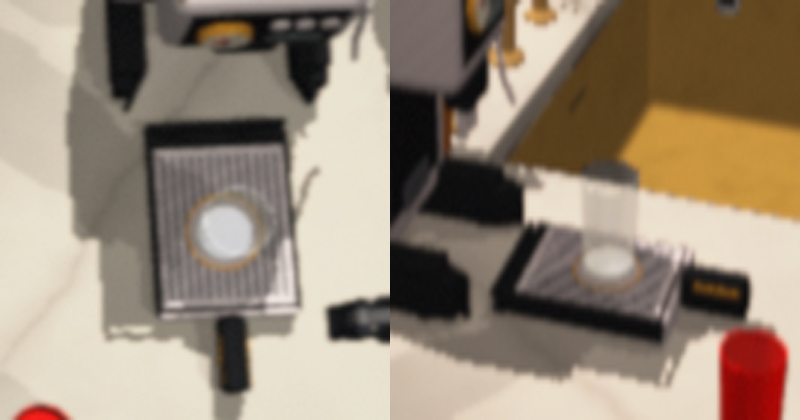

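The glass stands upright inside the brass ring: about (225, 232) in the left pane, ring centre about (224, 230). Next I grip the pull.

```bash
python3 - <<'E'
from h import *
go(.456,-.2335,.01,.047)
E
```

```text
shift [-0.055 -0.489  0.724] turn [-0.     0.     0.004]
```

{"fn": "step_arm", "kwargs": {"increments": [[[-0.055,-0.2,0,0,0,0,1],[-0.055,-0.4,0,0,0,0,1],[-0.055,-0.489,0,0,0,0,1],[-0.055,-0.489,0.1,0,0,0,1],[-0.055,-0.489,0.3,0,0,0,1],[-0.055,-0.489,0.5,0,0,0,1],[-0.055,-0.489,0.65,0,0,0,1],[-0.055,-0.489,0.7,0,0,0,1],[-0.055,-0.489,0.724,0,0,0,1],[-0.055,-0.489,0.724,0,0,0,1],[-0.055,-0.489,0.724,0,0,0,1]]]}}

```text
time: 12.5
eef_pos: [0.4571, -0.2343, 0.0114]
tool_rot: [3.141, -0.002, 0.05]
ft_force: [0.8, 1.0, 0.3]
finger_gap: 1.0
grasp_force: 0.0
```

{"fn": "step_arm", "kwargs": {"increments": [[[0,0,0,0,0,0,0.4],[0,0,0,0,0,0,0],[0,0,0,0,0,0,-0.3],[0,0,0,0,0,0,-0.5],[0,0,0,0,0,0,-1],[0,0,0,0,0,0,-1],[0,0,0,0,0,0,-1],[0,0,0,0,0,0,-1],[0,0,0,0,0,0,-1],[0,0,0,0,0,0,-1]]]}}

```text
time: 13.5
eef_pos: [0.456, -0.2336, 0.0101]
tool_rot: [-3.141, 0.0, 0.05]
ft_force: [0.4, -0.1, 0.3]
finger_gap: -0.002
grasp_force: 0.0
```

```bash
python3 - <<'E'
from h import *
np.set_printoptions(precision=4,suppress=True)
s=r.get_state();print(s['time'],s['eef_pos'],s['tool_rot'],s['ft_force'],s['torque'],s['finger_gap'],s['grasp_force'])
c=cap('top')
d=r.silhouettes('tray','top')
w=np.array([ray(c,p,.022)[:2] for p in np.argwhere(d[0]['region'])]).astype(np.float32); print(cv2.minAreaRect(w))
cv2.imwrite('pics/t3.png',cv2.resize(c['img'][110:270,300:450],None,fx=3.7,fy=3.7,interpolation=2))
E
```

```text
13.5 [ 0.456  -0.2336  0.0101] [-3.1415  0.0001  0.05  ] [ 0.4438 -0.1408  0.2814] [ 0.0193 -0.0266  0.0178] -0.001888551993054765 0.0
((0.5514987111091614, -0.22744634747505188), (0.2502439618110657, 0.12918025255203247), 3.0912981033325195)
```

View pics/t3.png

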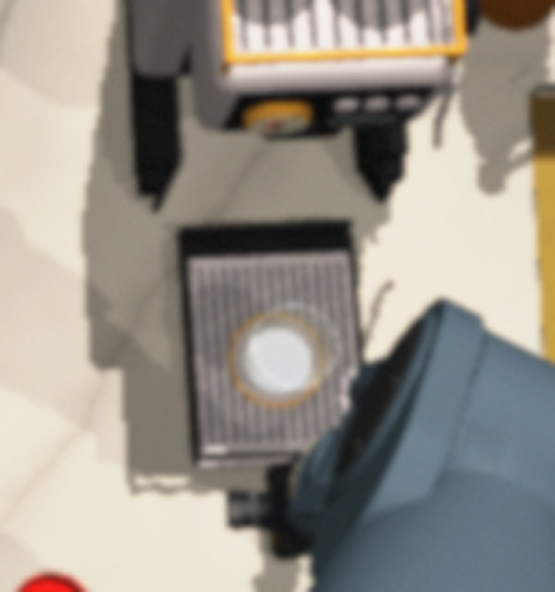

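The gap reads fully shut, so nothing is held. I'll look from the side.

```bash
python3 - <<'E'
from h import *
s=r.get_state();c=cap('side');print(s['finger_gap'],proj(c,s['eef_pos']),proj(c,[.456,-.2336,.024]))
cv2.imwrite('pics/s3.png',cv2.resize(c['img'][130:240,250:390],(763,600),interpolation=2))
E
```

```text
-0.0005080493666414597 (np.float64(203.46162141753692), np.float64(351.92901664353997)) (np.float64(199.15773398129926), np.float64(352.1588576847439))
```

View pics/s3.png

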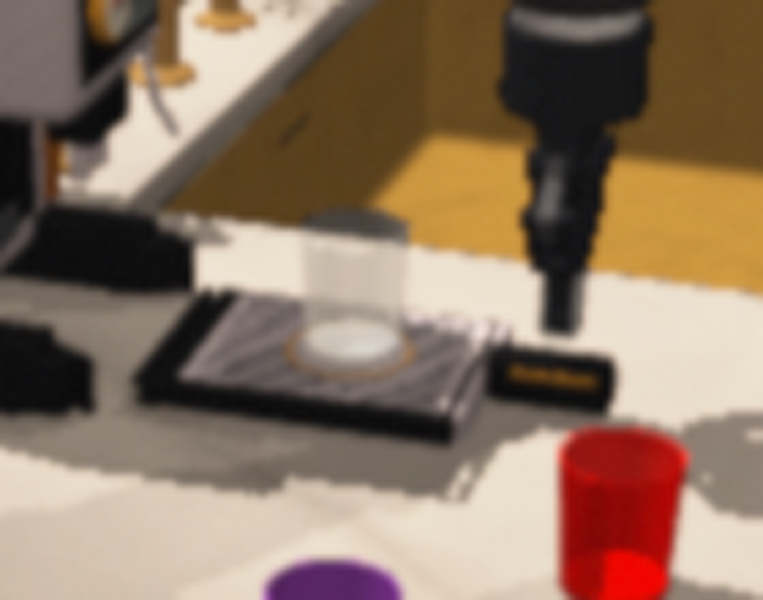

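The side view shows the shut fingertips at about pixel (190, 353), above the pull. They are roughly 40 mm higher than the reported TCP height, so the fingers closed over the pull without touching it. I'll reopen and go down by feel.

{"fn": "step_arm", "kwargs": {"increments": [[[0,0,0,0,0,0,0.4],[0,0,0,0,0,0,0.4],[0,0,0,0,0,0,0.4],[0,0,0,0,0,0,0.4],[0,0,0.03,0,0,0,0.4],[0,0,0.06,0,0,0,0.4],[0,0,0.09,0,0,0,0.4],[0,0,0.1,0,0,0,0.4],[0,0,0.1,0,0,0,0.4]]]}}

```text
time: 14.55
eef_pos: [0.4556, -0.2335, -0.0105]
tool_rot: [-3.141, 0.001, 0.05]
ft_force: [-1.1, -0.3, 0.3]
finger_gap: 0.701
grasp_force: 0.0
```

```bash
python3 - <<'E'
from h import *
s=r.get_state();c=cap('side');print(s['eef_pos'],s['ft_force'],s['finger_gap'])
b=c['img'][150:220,300:390]; d=cap('top')['img'][200:270,330:420]
cv2.imwrite('pics/s4.png',np.hstack([cv2.resize(b,(400,320),interpolation=2),cv2.resize(d,(400,320),interpolation=2)]))
E
```

```text
[ 0.45561195 -0.23345313 -0.01050042] [-1.09070954 -0.32137842  0.29819342] 0.7010246638611204
```

View pics/s4.png

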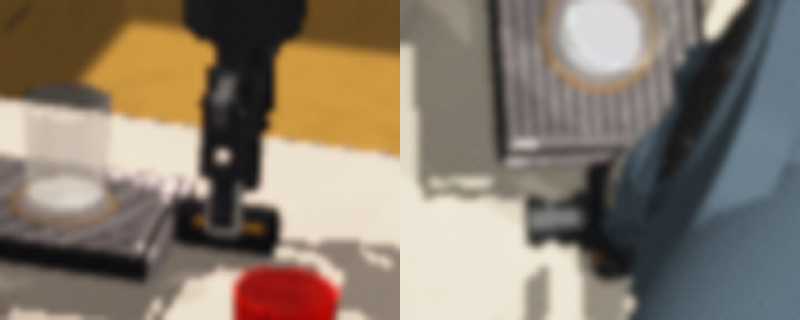

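The near finger tip now overlaps the pull's upper part, at about pixel (201, 351). There was no contact at z = -0.0105, so the height offset is confirmed. I'll lower a further 18 mm or so, carefully.

{"fn": "step_arm", "kwargs": {"increments": [[[0,0,0.02,0,0,0,0.4],[0,0,0.04,0,0,0,0.4],[0,0,0.06,0,0,0,0.4],[0,0,0.07,0,0,0,0.4],[0,0,0.07,0,0,0,0.4]]]}}

```text
time: 15.15
eef_pos: [0.4557, -0.2335, -0.0243]
tool_rot: [-3.141, 0.001, 0.05]
ft_force: [-0.2, 0.8, 0.8]
finger_gap: 0.703
grasp_force: 0.0
```

{"fn": "step_arm", "kwargs": {"increments": [[[0,0,0.01,0,0,0,0.2],[0,0,0.02,0,0,0,0],[0,0,0.02,0,0,0,-0.2],[0,0,0.02,0,0,0,-0.4],[0,0,0.02,0,0,0,-1],[0,0,0.02,0,0,0,-1],[0,0,0.02,0,0,0,-1],[0,0,0.02,0,0,0,-1],[0,0,0.02,0,0,0,-1]]]}}

```text
time: 16.05
eef_pos: [0.456, -0.2337, -0.0278]
tool_rot: [-3.142, 0.0, 0.05]
ft_force: [-0.7, -0.2, 4.8]
finger_gap: 0.296
grasp_force: 59.1
```

```bash
cat > t.py <<'E'
from h import *
np.set_printoptions(precision=4,suppress=True)
s=r.get_state();print(s['time'],s['eef_pos'],s['tool_rot'],s['ft_force'],s['torque'],s['finger_gap'],s['grasp_force'])
c=cap('top')
d=r.silhouettes('tray','top')
if d:
    w=np.array([ray(c,p,.022)[:2] for p in np.argwhere(d[0]['region'])]).astype(np.float32); R=cv2.minAreaRect(w);print(R)
    print('rear max x',np.sort(w[:,0])[-20:].mean())
E
python3 t.py
```

```text
16.05 [ 0.456  -0.2337 -0.0278] [-3.1416  0.      0.05  ] [-0.7118 -0.236   4.8254] [ 0.0171  0.2507 -0.0202] 0.2957983451867727 59.071000814437866
((0.5523420572280884, -0.22616399824619293), (0.24604472517967224, 0.13466119766235352), 1.9204679727554321)
rear max x 0.67523324
```

The pull is held with a 25 mm gap. I'll advance along the bay axis and shift about 4 mm toward -y for alignment.

{"fn": "step_arm", "kwargs": {"increments": [[[0.015,0.005,-0.002,0,0,0,-1],[0.04,0.01,-0.002,0,0,0,-1],[0.065,0.015,-0.002,0,0,0,-1],[0.09,0.02,-0.002,0,0,0,-1],[0.115,0.02,-0.002,0,0,0,-1],[0.13,0.02,-0.002,0,0,0,-1],[0.14,0.02,-0.002,0,0,0,-1],[0.14,0.02,-0.002,0,0,0,-1]]]}}

```text
time: 16.95
eef_pos: [0.4846, -0.2362, -0.0276]
tool_rot: [-3.141, -0.0, 0.05]
ft_force: [0.3, 0.2, -1.9]
finger_gap: 0.293
grasp_force: 58.9
```

```bash
cat >> t.py <<'E'
import sys
if len(sys.argv)>1: cv2.imwrite('pics/'+sys.argv[1],cv2.resize(c['img'][110:230,320:420],(500,600),interpolation=2))
E
python3 t.py t5.png
```

```text
16.95 [ 0.4846 -0.2362 -0.0276] [-3.1415 -0.0002  0.0503] [ 0.3125  0.208  -1.8541] [ 0.0558 -0.0221 -0.0314] 0.2934596374287609 58.912033438682556
((0.5782557129859924, -0.23068436980247498), (0.2504470646381378, 0.13113971054553986), 2.7947165966033936)
rear max x 0.70370275
```

View pics/t5.png

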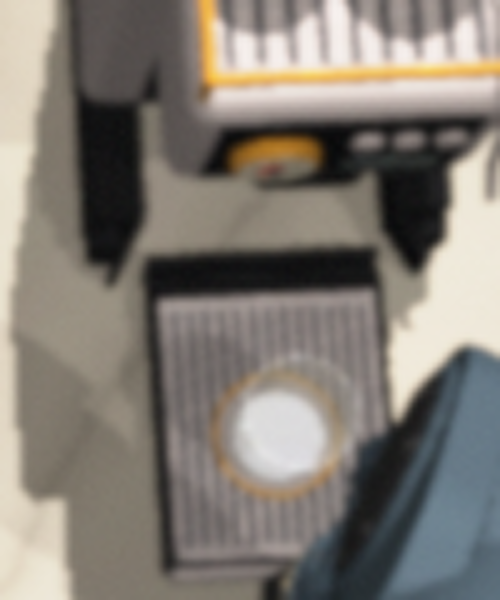

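The crop shows the tray's rear edge (columns 148–380) centred between the bay tips (columns 108 and 420), with equal gaps. The tray is aligned to about 1 mm, so I'll advance in stages and watch forces.

{"fn": "step_arm", "kwargs": {"increments": [[[0.015,0,0,0,0,0,-1],[0.03,0,0,0,0,0,-1],[0.05,0,0,0,0,0,-1],[0.07,0,0,0,0,0,-1],[0.085,0,0,0,0,0,-1],[0.1,0,0,0,0,0,-1],[0.1,0,0,0,0,0,-1]]]}}

```text
time: 17.75
eef_pos: [0.5047, -0.2354, -0.0275]
tool_rot: [3.141, -0.0, 0.05]
ft_force: [0.2, 0.2, -2.4]
finger_gap: 0.296
grasp_force: 58.9
```

{"fn": "step_arm", "kwargs": {"increments": [[[0.01,0,0,0,0,0,-1],[0.02,0,0,0,0,0,-1],[0.03,0,0,0,0,0,-1],[0.04,0,0,0,0,0,-1],[0.05,0,0,0,0,0,-1],[0.05,0,0,0,0,0,-1]]]}}

```text
time: 18.35
eef_pos: [0.5146, -0.2348, -0.0275]
tool_rot: [3.142, -0.0, 0.05]
ft_force: [0.5, -1.0, -2.8]
finger_gap: 0.295
grasp_force: 59.0
```

{"fn": "step_arm", "kwargs": {"increments": [[[0.01,0,0,0,0,0,-1],[0.02,0,0,0,0,0,-1],[0.03,0,0,0,0,0,-1],[0.04,0,0,0,0,0,-1],[0.05,0,0,0,0,0,-1],[0.05,0,0,0,0,0,-1]]]}}

```text
time: 18.95
eef_pos: [0.5246, -0.2343, -0.0275]
tool_rot: [-3.142, -0.0, 0.05]
ft_force: [0.4, -0.7, -2.6]
finger_gap: 0.294
grasp_force: 59.0
```

```bash
python3 t.py
```

```text
18.95 [ 0.5246 -0.2343 -0.0275] [-3.1416 -0.0005  0.0501] [ 0.3791 -0.6921 -2.609 ] [-0.2703  0.1098 -0.2673] 0.2936530817973048 58.97124230861664
((0.620772123336792, -0.2249930202960968), (0.13177408277988434, 0.24905091524124146), 89.92263793945312)
rear max x 0.7436007
```

{"fn": "step_arm", "kwargs": {"increments": [[[0.01,0.002,0.001,0,0,0.003,-1],[0.02,0.003,0.002,0,0,0.005,-1],[0.03,0.003,0.002,0,0,0.005,-1],[0.04,0.003,0.002,0,0,0.005,-1],[0.05,0.003,0.002,0,0,0.005,-1],[0.05,0.003,0.002,0,0,0.005,-1]]]}}

```text
time: 19.65
eef_pos: [0.5347, -0.2343, -0.0277]
tool_rot: [-3.142, -0.001, 0.046]
ft_force: [0.2, 0.3, 2.7]
finger_gap: 0.295
grasp_force: 59.5
```

```bash
cat > s.py <<'E'
from h import *
np.set_printoptions(precision=4,suppress=True)
s=r.get_state();print(s['time'],s['eef_pos'],s['tool_rot'],s['ft_force'],s['torque'],s['finger_gap'])
E
python3 s.py
```

```text
19.65 [ 0.5347 -0.2343 -0.0277] [-3.1416 -0.0007  0.0463] [0.175  0.2742 2.6903] [ 0.0979  0.0284 -0.0484] 0.2952575209691882
```

{"fn": "step_arm", "kwargs": {"increments": [[[0.01,0,-0.001,0,0,0,-1],[0.02,0,-0.001,0,0,0,-1],[0.03,0,-0.001,0,0,0,-1],[0.04,0,-0.001,0,0,0,-1],[0.05,0,-0.001,0,0,0,-1],[0.05,0,-0.001,0,0,0,-1]]]}}

```text
time: 20.25
eef_pos: [0.5447, -0.2339, -0.0277]
tool_rot: [-3.142, -0.001, 0.046]
ft_force: [0.2, 0.0, -0.6]
finger_gap: 0.295
grasp_force: 59.4
```

{"fn": "step_arm", "kwargs": {"increments": [[[0.01,0,0,0,0,0,-1],[0.02,0,0,0,0,0,-1],[0.03,0,0,0,0,0,-1],[0.04,0,0,0,0,0,-1],[0.05,0,0,0,0,0,-1],[0.05,0,0,0,0,0,-1]]]}}

```text
time: 20.85
eef_pos: [0.5547, -0.2334, -0.0277]
tool_rot: [-3.142, -0.001, 0.046]
ft_force: [0.2, -0.4, -0.9]
finger_gap: 0.298
grasp_force: 59.3
```

```bash
python3 s.py
```

```text
20.85 [ 0.5547 -0.2334 -0.0277] [-3.1415 -0.0005  0.0463] [ 0.202  -0.357  -0.8549] [ 0.0154 -0.0502 -0.0648] 0.2976923176343183
```

{"fn": "step_arm", "kwargs": {"increments": [[[0.01,0,0,0,0,0,-1],[0.02,0,0,0,0,0,-1],[0.03,0,0,0,0,0,-1],[0.04,0,0,0,0,0,-1],[0.04,0,0,0,0,0,-1]]]}}

```text
time: 21.35
eef_pos: [0.5626, -0.2331, -0.0277]
tool_rot: [-3.142, -0.001, 0.046]
ft_force: [0.5, 0.0, 0.1]
finger_gap: 0.291
grasp_force: 59.3
```

{"fn": "step_arm", "kwargs": {"increments": [[[0.01,0.001,0,0,0,0,-1],[0.02,0.001,0,0,0,0,-1],[0.025,0.001,0,0,0,0,-1],[0.025,0.001,0,0,0,0,-1]]]}}

```text
time: 21.75
eef_pos: [0.5674, -0.233, -0.0277]
tool_rot: [-3.142, -0.0, 0.046]
ft_force: [0.0, 0.5, 0.5]
finger_gap: 0.291
grasp_force: 59.4
```

{"fn": "step_arm", "kwargs": {"increments": [[[0.01,0,0,0,0,0,-1],[0.02,0,0,0,0,0,-1],[0.025,0,0,0,0,0,-1],[0.025,0,0,0,0,0,-1]]]}}

```text
time: 22.15
eef_pos: [0.5724, -0.2328, -0.0277]
tool_rot: [-3.142, -0.0, 0.046]
ft_force: [0.0, 0.2, 0.1]
finger_gap: 0.29
grasp_force: 59.4
```

```bash
python3 s.py
```

```text
22.15 [ 0.5724 -0.2328 -0.0277] [-3.1415 -0.0003  0.0462] [0.0114 0.2399 0.0821] [-0.0081  0.0782  0.0094] 0.2902354783225399
```

Now 4 mm at a time, feeling for the catch.

{"fn": "step_arm", "kwargs": {"increments": [[[0.01,0,0,0,0,0,-1],[0.02,0,0,0,0,0,-1],[0.02,0,0,0,0,0,-1]]]}}

```text
time: 22.45
eef_pos: [0.5766, -0.2326, -0.0277]
tool_rot: [-3.142, -0.0, 0.046]
ft_force: [-0.6, 0.5, 0.8]
finger_gap: 0.294
grasp_force: 59.4
```

{"fn": "step_arm", "kwargs": {"increments": [[[0.01,0,0,0,0,0,-1],[0.02,0,0,0,0,0,-1],[0.02,0,0,0,0,0,-1]]]}}

```text
time: 22.75
eef_pos: [0.5806, -0.2324, -0.0277]
tool_rot: [-3.142, -0.0, 0.046]
ft_force: [-0.4, 0.3, -0.1]
finger_gap: 0.292
grasp_force: 59.4
```

{"fn": "step_arm", "kwargs": {"increments": [[[0.01,0,0,0,0,0,-1],[0.02,0,0,0,0,0,-1],[0.02,0,0,0,0,0,-1]]]}}

```text
time: 23.05
eef_pos: [0.5817, -0.2322, -0.0277]
tool_rot: [-3.141, 0.004, 0.045]
ft_force: [-10.2, -0.4, 7.4]
finger_gap: 0.295
grasp_force: 60.3
```

{"fn": "step_arm", "kwargs": {"increments": [[[0.003,0,0,0,0,0,-1],[0.003,0,0,0,0,0,-1]]]}}

```text
time: 23.25
eef_pos: [0.582, -0.2322, -0.0278]
tool_rot: [-3.141, 0.004, 0.045]
ft_force: [-11.6, -0.4, 9.1]
finger_gap: 0.294
grasp_force: 60.4
```

```bash
python3 s.py
```

```text
23.25 [ 0.582  -0.2322 -0.0278] [-3.1413  0.0044  0.0454] [-11.5732  -0.4201   9.0662] [-0.1579  1.9646  0.0014] 0.2939927118673065
```

{"fn": "step_arm", "kwargs": {"increments": [[[0.004,0,-0.001,0,0,0,-1],[0.004,0,-0.001,0,0,0,-1]]]}}

```text
time: 23.45
eef_pos: [0.5831, -0.2321, -0.0277]
tool_rot: [-3.141, 0.004, 0.045]
ft_force: [-9.7, -0.3, 5.2]
finger_gap: 0.296
grasp_force: 59.9
```

{"fn": "step_arm", "kwargs": {"increments": [[[0.004,0,-0.001,0,0,0,-1],[0.004,0,-0.001,0,0,0,-1]]]}}

```text
time: 23.65
eef_pos: [0.5844, -0.232, -0.0277]
tool_rot: [-3.141, 0.003, 0.046]
ft_force: [-7.8, -0.6, 3.8]
finger_gap: 0.288
grasp_force: 59.6
```

{"fn": "step_arm", "kwargs": {"increments": [[[0.005,0,0,0,0,0,-1],[0.005,0,0,0,0,0,-1]]]}}

```text
time: 23.85
eef_pos: [0.5858, -0.232, -0.0277]
tool_rot: [-3.141, 0.003, 0.046]
ft_force: [-6.8, 0.0, 2.3]
finger_gap: 0.29
grasp_force: 59.6
```

{"fn": "step_arm", "kwargs": {"increments": [[[0.005,0,0,0,0,0,-1],[0.005,0,0,0,0,0,-1]]]}}

```text
time: 24.05
eef_pos: [0.5871, -0.2319, -0.0277]
tool_rot: [-3.141, 0.002, 0.046]
ft_force: [-5.8, 0.6, 0.8]
finger_gap: 0.292
grasp_force: 59.4
```

{"fn": "step_arm", "kwargs": {"increments": [[[0.005,0,0,0,0,0,-1],[0.005,0,0,0,0,0,-1]]]}}

```text
time: 24.25
eef_pos: [0.589, -0.2319, -0.0276]
tool_rot: [-3.141, 0.001, 0.046]
ft_force: [-3.7, 0.1, 0.5]
finger_gap: 0.293
grasp_force: 59.2
```

{"fn": "step_arm", "kwargs": {"increments": [[[0.005,0,0,0,0,0,-1],[0.005,0,0,0,0,0,-1]]]}}

```text
time: 24.45
eef_pos: [0.5907, -0.2319, -0.0274]
tool_rot: [-3.141, -0.0, 0.046]
ft_force: [-0.3, -0.7, -1.4]
finger_gap: 0.293
grasp_force: 59.1
```

The catch has eased, so I'll push gently to the stop.

{"fn": "step_arm", "kwargs": {"increments": [[[0.005,0,0,0,0,0,-1],[0.005,0,0,0,0,0,-1]]]}}

```text
time: 24.65
eef_pos: [0.5919, -0.2319, -0.0273]
tool_rot: [-3.142, -0.001, 0.046]
ft_force: [0.3, -0.5, -1.8]
finger_gap: 0.298
grasp_force: 59.0
```

{"fn": "step_arm", "kwargs": {"increments": [[[0.005,0,0,0,0,0,-1],[0.005,0,0,0,0,0,-1]]]}}

```text
time: 24.85
eef_pos: [0.5929, -0.2319, -0.0272]
tool_rot: [3.142, -0.001, 0.046]
ft_force: [1.4, -0.6, -2.2]
finger_gap: 0.293
grasp_force: 59.0
```

{"fn": "step_arm", "kwargs": {"increments": [[[0.004,0,0,0,0,0,-1],[0.004,0,0,0,0,0,-1]]]}}

```text
time: 25.05
eef_pos: [0.5931, -0.2318, -0.0274]
tool_rot: [-3.141, 0.0, 0.046]
ft_force: [0.2, 0.2, -2.0]
finger_gap: 0.291
grasp_force: 59.0
```

{"fn": "step_arm", "kwargs": {"increments": [[[0.004,0,0,0,0,0,-1],[0.004,0,0,0,0,0,-1],[0.004,0,0,0,0,0,-1]]]}}

```text
time: 25.35
eef_pos: [0.5931, -0.2318, -0.0275]
tool_rot: [-3.141, 0.001, 0.046]
ft_force: [-4.5, 0.7, -0.5]
finger_gap: 0.293
grasp_force: 59.2
```

{"fn": "step_arm", "kwargs": {"increments": [[[0.004,0,0,0,0,0,-1],[0.004,0,0,0,0,0,-1],[0.004,0,0,0,0,0,-1]]]}}

```text
time: 25.65
eef_pos: [0.5932, -0.2316, -0.0276]
tool_rot: [-3.141, 0.002, 0.046]
ft_force: [-6.3, 0.1, 0.7]
finger_gap: 0.293
grasp_force: 59.3
```

{"fn": "step_arm", "kwargs": {"increments": [[[0.005,0,0,0,0,0,-1],[0.005,0,0,0,0,0,-1],[0.005,0,0,0,0,0,-1]]]}}

```text
time: 25.95
eef_pos: [0.5935, -0.2316, -0.0277]
tool_rot: [-3.141, 0.004, 0.046]
ft_force: [-10.8, 0.1, 1.2]
finger_gap: 0.291
grasp_force: 59.5
```

{"fn": "step_arm", "kwargs": {"increments": [[[0.004,0,0,0,0,0,-1],[0.004,0,0,0,0,0,-1],[0.004,0,0,0,0,0,-1]]]}}

```text
time: 26.25
eef_pos: [0.5936, -0.2315, -0.0277]
tool_rot: [-3.141, 0.005, 0.045]
ft_force: [-13.0, -0.2, 3.7]
finger_gap: 0.293
grasp_force: 59.7
```

The push reads 13 N, so the tray bears on the stop with the catch dropped. I'll ease the push, then release and back straight up.

{"fn": "step_arm", "kwargs": {"increments": [[[-0.005,0,0,0,0,0,-1],[-0.01,0,0,0,0,0,-1],[-0.013,0,0,0,0,0,-1],[-0.013,0,0,0,0,0,-1]]]}}

```text
time: 26.65
eef_pos: [0.5935, -0.2317, -0.0274]
tool_rot: [-3.141, 0.001, 0.046]
ft_force: [-4.1, -1.2, -1.3]
finger_gap: 0.297
grasp_force: 59.1
```

{"fn": "step_arm", "kwargs": {"increments": [[[0,0,0,0,0,0,-0.3],[0,0,0,0,0,0,0],[0,0,0,0,0,0,0.3],[0,0,0,0,0,0,0.4],[0,0,0,0,0,0,0.4],[0,0,0,0,0,0,0.4]]]}}

```text
time: 27.25
eef_pos: [0.594, -0.2318, -0.0272]
tool_rot: [-3.142, -0.0, 0.046]
ft_force: [-0.9, -0.7, -0.2]
finger_gap: 0.701
grasp_force: 0.0
```

{"fn": "step_arm", "kwargs": {"increments": [[[0,0,-0.05,0,0,0,0.4],[0,0,-0.15,0,0,0,0.4],[0,0,-0.3,0,0,0,0.4],[-0.1,0,-0.5,0,0,0,0.4],[-0.3,0,-0.6,0,0,0,0.4],[-0.5,0,-0.6,0,0,0,0.4],[-0.7,0,-0.6,0,0,0,0.4],[-0.7,0,-0.6,0,0,0,0.4]]]}}

```text
time: 28.05
eef_pos: [0.4493, -0.2377, 0.0937]
tool_rot: [-3.141, 0.002, 0.044]
ft_force: [-0.1, 0.5, -0.4]
finger_gap: 0.698
grasp_force: 0.0
```

```bash
python3 s.py; python3 t.py; python3 - <<'E'
from h import *
for n in('side','top'):
    c=cap(n)
    for k,z in dict(tray=0,tray_ring=.022,tray_handle=.024,coffee_glass=.022,kitchen_timer=0,brass_tin=0).items():
        print(n,k,[(round(d['p'],2),np.round(ray(c,d['position'],z)[:2],4)) for d in r.mark_of(k,n)[:4]])
E
```

```text
28.05 [ 0.4493 -0.2377  0.0937] [-3.1409  0.0021  0.0443] [-0.0587  0.4838 -0.3925] [ 0.0078 -0.0121  0.0247] 0.698456377071231
28.05 [ 0.4493 -0.2377  0.0937] [-3.1409  0.0021  0.0443] [-0.0587  0.4838 -0.3925] [ 0.0078 -0.0121  0.0247] 0.698456377071231 0.0
((0.675689160823822, -0.2271004170179367), (0.22247253358364105, 0.1312646120786667), 0.6307421922683716)
rear max x 0.7787544
side tray [(0.91, array([ 0.7292, -0.237 ]))]
side tray_ring [(0.76, array([ 0.698 , -0.2384]))]
side tray_handle [(0.55, array([ 0.59  , -0.2171]))]
side coffee_glass [(0.73, array([ 0.7154, -0.2369])), (0.73, array([ 0.763 , -0.1798])), (0.63, array([ 0.3783, -0.0286]))]
side kitchen_timer [(0.93, array([0.694 , 0.2083]))]
side brass_tin [(0.79, array([0.5369, 0.3425])), (0.28, array([ 0.8118, -0.4699]))]
top tray [(0.9, array([ 0.7179, -0.217 ]))]
top tray_ring [(0.94, array([ 0.703 , -0.2276]))]
top tray_handle [(0.58, array([ 0.5896, -0.2191]))]
top coffee_glass [(0.91, array([ 0.3854, -0.0607])), (0.76, array([0.4664, 0.1018])), (0.71, array([ 0.7038, -0.2299]))]
top kitchen_timer [(0.9, array([0.6899, 0.1966]))]
top brass_tin [(0.73, array([0.5343, 0.3479])), (0.16, array([ 0.7118, -0.2289]))]
```

Handle at x ≈ 0.590, tray ≈ 0.72, and the glass is on the ring at (0.704, -0.230). The timer and tin haven't moved and the arm is clear.

```bash
python3 -c "
from bench import r
print(r.job_done())"
```

```text
the job is handed in; nothing more can be done
None
```

The job is handed in at about 28 s: the glass stands on the tray's brass ring and the tray is in its bay against the rubber stop with the catch felt to drop in (largest push I read was 13 N), and the arm is clear; no verdict was shown.

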